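# Switch on the light under the terracotta cat

### The arm

A 6-joint arm with a two-finger parallel gripper is mounted at the origin on the work surface. World frame = base frame: x ahead of the robot, y to its left, z up, the work surface at z = 0. Lengths are in m, angles in rad, forces in N, time in s.
With the tool pointing down it reaches from about 0.35 to 0.975 m from the base axis. Payload 4.9 kg.
Tool frame: the origin (TCP) lies at the very end of the fingers, on their centre line; the grasp point (between the pads) lies 19 mm behind it; z points along the fingers, y is the line along which they close (so a half turn about z gives the same grasp; the last joint's range is limited). The gripper opens to 85 mm and grips with 20 to 120 N. Pads are 22 mm wide; open, the fingers measure 114 mm over their backs; the gripper's body (76 mm by 85 mm) begins 54 mm behind the grasp point. The pads swing forward as they close: fully open they stand 13 mm farther back than shut.
Start: joints at [-0.119, 0.053, 1.613, -0, 1.476, -0.119], TCP at [0.625, 0, 0.231] pointing down, gripper open.
Joint ranges: [-3.01, 3.01], [-1.01, 2.22], [0.06, 2.58], [-1.02, 4.17], [0.09, 2.62], [-3.14, 3.14]. Speed limits (rad/s): [2.57, 2.57, 3.14, 3.14, 3.14, 3.14].

### API

Orientations are given as a rotation vector (axis times angle).
In Python, from station import ctrl, imaging gives the robot as it stands.
- The arm moves only by the tool play_rows, never from a script. Its argument "series" is a list of rows, each a list of 3 entries, a list of its own where there are three numbers: the opening, from 0 (shut) to 1 (fully open), then the shift along the tool's x, y, z each as a share of 0.05 m, from -1 to 1, then the turn, a rotation vector about the tool's x, y, z each as a share of 8 degrees, from -1 to 1. In form: [[grip, [dx, dy, dz], [ax, ay, az]], ...]. A call has 1 to 8 rows; each row shifts and turns the commanded pose from where the row before left it, along the tool's axes as they then stand; what a row does not reach is not made up. A row lasts 1/8 s, in which the tool goes at most 62.5 mm and 10.7 degrees, less where a joint would pass 70% of its speed; a pose out of reach is approached as far as the arm can. A call with a number of a shift or a turn outside -1 to 1 is refused whole. A call with a gripper value outside its range is refused whole. The fingers move at their own pace and stop on an object; "force" is the grip in N (left out, the last holds). Time passes only in rows, so rows that do not move let the fingers close. It gives the time, the measured TCP pose, the force, the opening and the grip force at its end, in the units of the state.
- ctrl.get_obs(): the state, without advancing time (a new reading comes with each control period).
- imaging.get_image(name): name is "scene" or "side" or "wrist"; returns a dict with "color" (384x512x3 uint8, blue, green, red), "fx", "fy", "cx", "cy" (pixels), "D" ([k1, k2, p1, p2, k3] as OpenCV has them; the pictures are not rectified), "extrinsics" (4x4, takes a point from world to camera coordinates); the wrist camera has in their place "hand_eye" (4x4, takes a point from camera to tool coordinates, whose origin is the TCP and whose axes are the flange's). Camera axes: x right, y down, z forward; pixel columns grow to the right and rows downward; lengths in m; the calibration is good to about 2 mm. A picture is of the moment at which its call begins: read the wrist's pose just before it. There is no depth.
- ctrl.finish_job(): hands the job in; it is judged then, once.
The state is a dict: "t": time; "q": joint angles; "dq": joint speeds; "effort": joint torques, N m; "tool_pos": TCP position; "tool_rot": TCP orientation; "contact_force": force on the tool from outside, world axes, zero at the start; "wrist_torque": the same for the moment, N m; "opening": finger opening in m; "grip_force": force on a finger pad.
Only numpy, scipy, OpenCV 4.12 (cv2) and the standard library are available. Lean on these libraries where they do the work, as an engineer would, in place of code of your own. Each camera call takes 0.05 s, during which the arm holds its last target. There are 200 camera calls.

### The job

Switch on the light base that the little terracotta cat sits on: slide its black child-lock tab all the way along its track, away from the cat, so that it is clear of the round button it covers, then press that button all the way in; it stays in by itself. The other, empty light base stays off: leave its lock tab shut.

Things in the scene. Friction and masses are not known exactly. Their poses are not given: they have to be found in the camera images.
- switch (a point): Fixed point on the cat's light base: centre of its unpressed button's top, 53 mm above the table. z up, y along the base towards the cat, x across. Base: wooden block 100 (x) x 240 (y) x 40 mm high, fixed; a terracotta cat figure (44 wide, top 97 mm above the table) sits at y = +99 mm on an opal disc 84 mm across; the block's middle is at y = +30 mm.
- cat_tab (a joint): Black lock tab bridging the button; slides along -y of point switch. 0 = shut, centred over it; 0.055 m = end stop. Starts at 0 to 0.008, needs 2 N, stays where left. 48 (x) x 40 (y) mm, flat top 62 mm above the table; across its middle a ridge to pinch along y from above: 30 (x) x 10 (y) mm, 20 tall (top 82 mm above the table), centre at x = 0, y = -(this value).
- cat_button (a joint): Round grey button 22 mm across under the tab of the cat's base, on a flat metal plate 42 mm above the table. 0 = out (top 53 mm above the table), grows as it is pressed down; 0.007 m = fully in at a hard stop (top 46 mm above the table). Needs about 4 N and stays where it is left, without springing back.
- empty_tab (a joint): Lock tab of the second light base, to be left alone. That base is the same in shape and size but its disc is empty, with no cat; it stands on the other side of the table's middle. 0 = shut over its button, 0.055 m = fully aside; it starts at 0 to 0.008.

How it is judged:
By the outcome, as a careful person would: the job done as asked, in the order asked, and still so for the second after the job is handed in, with the robot touching nothing.
It also fails if it takes over 45 s, if anything falls off the work surface, if the arm or the gripper's body presses on something with over 40 N, if the wrist force passes 120 N, or if a joint passes its speed limit or range.

## Working session

There is one attempt and no reset: what is moved stays moved. The work goes in short steps, Python scripts to look and compute and a tool call to move; the robot and the scene stay as the last step left them, time stands still between calls to the robot, and variables do not carry over. Pictures are saved under pics/ and viewed, at most 10 in all, crops included, and the job is handed in when it is done.

Besides the shell and the picture viewer there is one more tool, called in YAML: its name, and indented under it one key for each argument. play_rows: Moves the arm, as the interface text tells. Shift numbers are shares of 0.05 m and turn numbers shares of 8 degrees, none past 1 either way. Its arguments: {"type":"object","properties":{"series":{"type":"array"},"force":{"type":"number"}},"required":["series"]}

```bash
mkdir -p pics; cat > h.py <<'E'
import cv2,numpy as np
from station import ctrl,imaging
def T_tool(o):
    T=np.eye(4);T[:3,:3]=cv2.Rodrigues(np.array(o["tool_rot"],float))[0];T[:3,3]=o["tool_pos"];return T
def snap(n,fn=None):
    o=ctrl.get_obs();d=imaging.get_image(n)
    d["c2w"]=T_tool(o)@np.array(d["hand_eye"]) if "hand_eye" in d else np.linalg.inv(np.array(d["extrinsics"]))
    d["K"]=np.array([[d["fx"],0,d["cx"]],[0,d["fy"],d["cy"]],[0,0,1.]])
    if fn: cv2.imwrite("pics/"+fn,d["color"])
    return d
def on_plane(d,uv,z):
    p=cv2.undistortPoints(np.array(uv,float).reshape(-1,1,2),d["K"],np.array(d["D"],float)).reshape(-1,2)
    r=np.c_[p,np.ones(len(p))]@d["c2w"][:3,:3].T;c=d["c2w"][:3,3]
    return c+r*((z-c[2])/r[:,2])[:,None]
E
python3 - <<'E'
from h import *
a=snap("scene");b=snap("side")
cv2.imwrite("pics/a.png",cv2.resize(np.vstack([a["color"],b["color"]]),None,fx=.78,fy=.78))
o=ctrl.get_obs();print(o["t"],o["tool_rot"],o["tool_pos"],o["contact_force"]);print(a["c2w"],b["c2w"])
E
```

```text
0.1 [-2.22034116e+00 -2.22038718e+00  1.87284459e-03] [6.24411196e-01 7.81241330e-05 2.30161574e-01] [ 0.18863748 -0.13492863  0.10991287]
[[ 0.08885246  0.70302855 -0.70558918  1.13804747]
 [ 0.99603293 -0.05925502  0.06638707 -0.09258989]
 [ 0.00486231 -0.70868872 -0.70550454  0.68668796]
 [ 0.          0.          0.          1.        ]] [[-0.88583971 -0.26294991  0.38228963  0.22595116]
 [-0.46397634  0.49536357 -0.73439831  0.60427126]
 [ 0.00373761 -0.82793253 -0.56081526  0.56658382]
 [ 0.          0.          0.          1.        ]]
```

View pics/a.png

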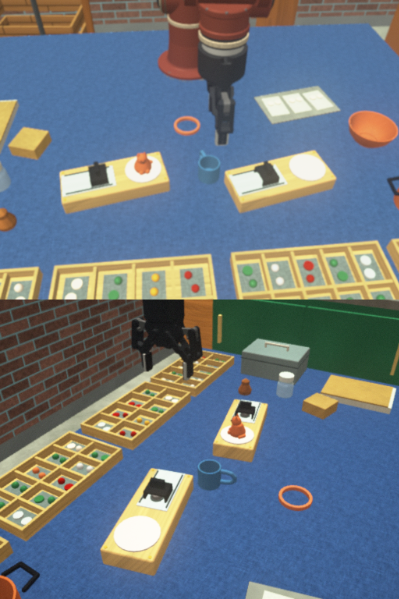

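The scene view (shown at 0.78x) has the cat's base at left, with its tab near full-res pixel (126,224) and the cat near (183,210). The empty base is at right, near (340,222).

```bash
python3 - <<'E'
from h import *
a=snap("scene");b=snap("side")
print(on_plane(a,[(126,222)],.066), on_plane(a,[(184,218)],.045))
s=1/.78
print(on_plane(b,[(245*s,(412-300)*s)],.066), on_plane(b,[(237*s,(434-300)*s)],.045))
E
```

```text
[[ 0.55567129 -0.24736997  0.066     ]] [[ 0.53486617 -0.14919832  0.045     ]]
[[ 0.53757593 -0.22541948  0.066     ]] [[ 0.52557479 -0.14830802  0.045     ]]
```

play_rows:
  series:
    - [0,[-0.9,-0.3,0],[0,0,-0.3]]
    - [0,[-0.9,-0.3,0],[0,0,-0.3]]
    - [0,[-0.9,-0.3,0],[0,0,-0.3]]
    - [0,[-0.9,-0.3,0],[0,0,-0.3]]
    - [0,[-0.9,-0.3,0],[0,0,-0.3]]
    - [0,[0,0,0],[0,0,0]]
    - [0,[0,0,0],[0,0,0]]
  force: 30

```text
t: 1.08
tool_pos: [0.5691, -0.2297, 0.231]
tool_rot: [-1.977, -2.44, -0.001]
contact_force: [0.5, -0.2, -0.7]
opening: 0.0
grip_force: 0.0
```

```bash
python3 - <<'E'
from h import *
w=snap("wrist","w1.png");o=ctrl.get_obs();print(o["t"],o["tool_pos"],T_tool(o)[:3,:3].round(3),o["opening"])
E
```

```text
1.125 [ 0.56923552 -0.22919523  0.23104267] [[-0.208  0.978 -0.   ]
 [ 0.978  0.208  0.001]
 [ 0.001 -0.    -1.   ]] -8.11582616563941e-05
```

View pics/w1.png

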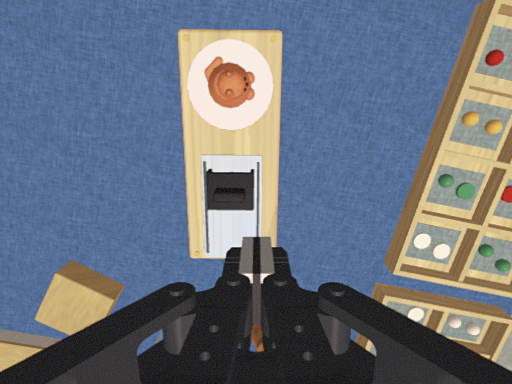

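The wrist view shows the cat's disc centred near (230,84), the tab near (230,190), and the block's far corners at (180,31) and (282,31).

```bash
python3 - <<'E'
from h import *
w=snap("wrist");im=w["color"];o=ctrl.get_obs()
k=(im.max(2)<60).astype(np.uint8);k[232:]=0
n,l,s,c=cv2.connectedComponentsWithStats(k)
for i in range(1,n):
    if s[i,4]>100: print(s[i],c[i])
hsv=cv2.cvtColor(im,cv2.COLOR_BGR2HSV)
m=((hsv[...,1]<50)&(hsv[...,2]>200)).astype(np.uint8);m[140:]=0
cs=max(cv2.findContours(m,0,2)[0],key=cv2.contourArea);e=cv2.fitEllipse(cv2.convexHull(cs));print(e)
disc=on_plane(w,[e[0]],.045)[0]
cor=on_plane(w,[(180,31),(282,31),(191,258),(278,258)],.04)
print(disc,cor)
far=cor[:2].mean(0)
ax=cor[:2].mean(0)-cor[2:].mean(0); u=ax[:2]/np.linalg.norm(ax[:2]);print(u,np.linalg.norm(ax))
wd=cor[1]-cor[0];print("perp",-wd[:2]/np.linalg.norm(wd),np.linalg.norm(wd))
print("switch from disc",disc[:2]-.099*u,"from far edge",far[:2]-.150*u)
print("tab corners",on_plane(w,[(207,172),(254,172),(207,210),(254,210)],.062))
cv2.imwrite("pics/c1.png",cv2.resize(im[140:240,170:290],None,fx=6,fy=6,interpolation=cv2.INTER_CUBIC))
E
```

```text
[ 206  170   47   40 1287] [227.68686869 188.38150738]
((229.5945281982422, 84.37359619140625), (85.78184509277344, 91.30204010009766), 168.61514282226562)
[ 0.52621762 -0.14967453  0.045     ] [[ 0.47159525 -0.11303482  0.04      ]
 [ 0.56497357 -0.09286163  0.04      ]
 [ 0.5178486  -0.34368148  0.04      ]
 [ 0.61528675 -0.32271402  0.04      ]]
[-0.20523579  0.97871256] 0.23525755223099307
perp [-0.97745029 -0.21116565] 0.09553254864409372
switch from disc [ 0.54653596 -0.24656707] from far edge [ 0.54906978 -0.24975511]
tab corners [[ 0.5211911  -0.23524272  0.062     ]
 [ 0.56658237 -0.22545978  0.062     ]
 [ 0.5278614  -0.27437595  0.062     ]
 [ 0.57485621 -0.26425542  0.062     ]]
```

View pics/c1.png

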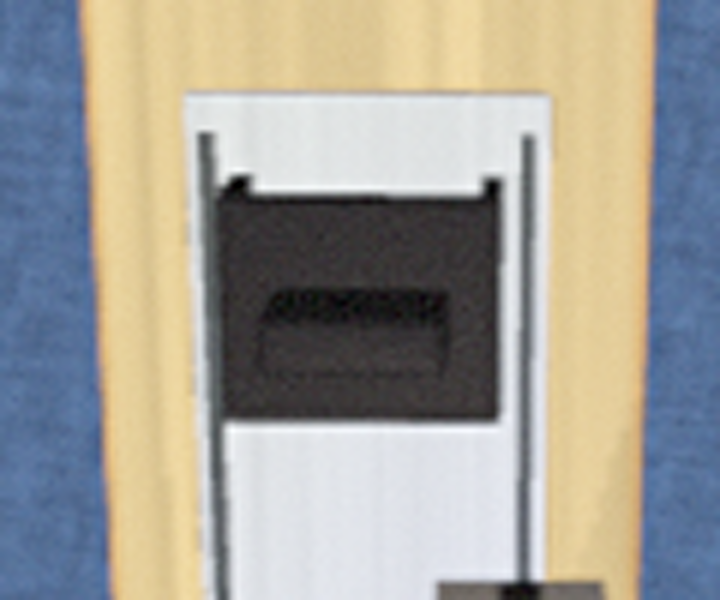

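The crop shows the tab top spanning columns 207–253 and rows 172–210. Its centre is at about (0.5476, -0.2498), which agrees with the switch estimate. The shut fingers go down on the cat side of the ridge.

play_rows:
  series:
    - [0,[0.25,-0.5,0],[0,0,0]]
    - [0,[0,0,0.8],[0,0,0]]
    - [0,[0,0,0.8],[0,0,0]]
    - [0,[0,0,0.8],[0,0,0]]
    - [0,[0,0,0.4],[0,0,0]]
    - [0,[0,0,0.3],[0,0,0]]
    - [0,[0,0,0.1],[0,0,0]]
    - [0,[0,0,0],[0,0,0]]

```text
t: 2.17
tool_pos: [0.5427, -0.2233, 0.0722]
tool_rot: [1.976, 2.44, 0.0]
contact_force: [-0.1, -0.3, 0.1]
opening: 0.0001
grip_force: 0.0
```

```bash
python3 - <<'E'
from h import *
w=snap("wrist");b=snap("side");c=snap("scene")
r=lambda d,x,y,h,v:cv2.resize(d["color"][y:y+v,x:x+h],(390,390))
cv2.imwrite("pics/d.png",np.hstack([r(w,150,100,220,220),r(c,60,130,180,180)]))
o=ctrl.get_obs();print(o["tool_pos"],o["contact_force"])
E
```

```text
[ 0.54295254 -0.22355831  0.07268035] [-0.19279224 -0.01472386  0.09471445]
```

View pics/d.png

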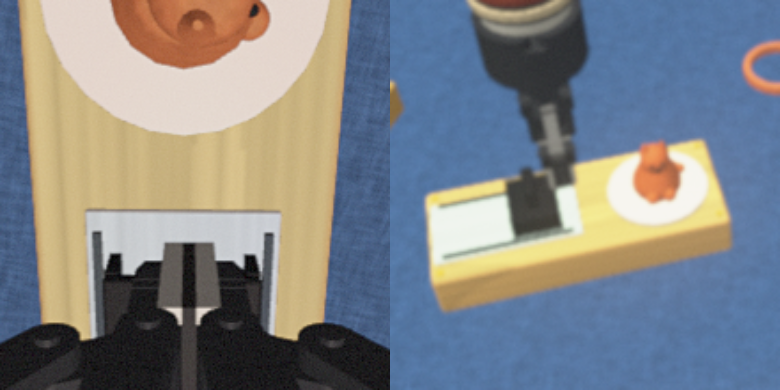

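The fingers are on the cat side of the ridge, above the tab and centred across it. Next I lower slightly and push along -y.

play_rows:
  series:
    - [0,[0,0,0.08],[0,0,0]]
    - [0,[-0.16,0,0],[0,0,0]]
    - [0,[-0.16,0,0],[0,0,0]]
    - [0,[-0.16,0,0],[0,0,0]]
    - [0,[-0.16,0,0],[0,0,0]]
    - [0,[-0.16,0,0],[0,0,0]]
    - [0,[-0.16,0,0],[0,0,0]]
    - [0,[-0.16,0,0],[0,0,0]]

```text
t: 3.32
tool_pos: [0.5537, -0.2783, 0.0671]
tool_rot: [-1.977, -2.441, 0.0]
contact_force: [-1.9, 1.4, 0.4]
opening: -0.0003
grip_force: 1.1
```

play_rows:
  series:
    - [0,[-0.08,0,0],[0,0,0]]
    - [0,[0,0,0],[0,0,0]]

```text
t: 3.58
tool_pos: [0.555, -0.2824, 0.0674]
tool_rot: [1.976, 2.44, -0.0]
contact_force: [0.2, 0.3, 0.1]
opening: -0.0003
grip_force: 0.0
```

play_rows:
  series:
    - [0,[-0.04,0,0],[0,0,0]]
    - [0,[-0.04,0,0],[0,0,0]]
    - [0,[0,0,0],[0,0,0]]

```text
t: 3.95
tool_pos: [0.5557, -0.2857, 0.0674]
tool_rot: [1.977, 2.441, 0.0]
contact_force: [-0.4, 1.8, 0.4]
opening: -0.0002
grip_force: 0.7
```

play_rows:
  series:
    - [0,[-0.03,0,0],[0,0,0]]
    - [0,[0,0,0],[0,0,0]]

```text
t: 4.2
tool_pos: [0.5558, -0.2859, 0.0675]
tool_rot: [-1.976, -2.44, -0.003]
contact_force: [-1.0, 6.0, 3.4]
opening: 0.0001
grip_force: 3.1
```

play_rows:
  series:
    - [0,[-0.03,0,0],[0,0,0]]
    - [0,[0,0,0],[0,0,0]]

```text
t: 4.45
tool_pos: [0.5558, -0.2861, 0.0675]
tool_rot: [-1.974, -2.438, -0.005]
contact_force: [-1.8, 10.1, 5.0]
opening: -0.0001
grip_force: 5.2
```

play_rows:
  series:
    - [0,[0.15,0,0],[0,0,0]]
    - [0,[0,0,-0.5],[0,0,0]]
    - [0,[0.8,0,0],[0,0,0]]
    - [0,[0.8,0,0],[0,0,0]]
    - [0,[0,0,0],[0,0,0]]

```text
t: 5.08
tool_pos: [0.5373, -0.2014, 0.0921]
tool_rot: [1.974, 2.444, -0.001]
contact_force: [-0.2, 0.6, 0.3]
opening: -0.0001
grip_force: 0.0
```

```bash
python3 - <<'E'
from h import *
w=snap("wrist");c=snap("scene")
r=lambda d,x,y,h,v:cv2.resize(d["color"][y:y+v,x:x+h],(390,390))
cv2.imwrite("pics/e.png",np.hstack([r(w,130,100,260,260),r(c,60,160,150,150)]))
o=ctrl.get_obs();print(o["tool_pos"],o["contact_force"],T_tool(o)[:3,:3].round(3))
im=c["color"];hsv=cv2.cvtColor(im,cv2.COLOR_BGR2HSV)
E
```

```text
[ 0.53813796 -0.20343511  0.09260083] [-0.31684712  0.0890885  -0.43829991] [[-0.209  0.978  0.001]
 [ 0.978  0.209 -0.002]
 [-0.002  0.001 -1.   ]]
```

View pics/e.png

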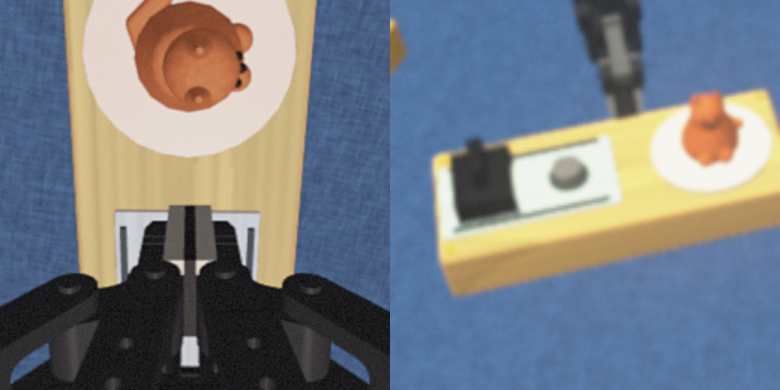

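The tab is fully aside and the grey button is exposed, with its top at scene pixel (128.5, 223).

```bash
python3 - <<'E'
from h import *
c=snap("scene");p=on_plane(c,[(128.5,222.5)],.053)[0];o=ctrl.get_obs()
R=T_tool(o)[:3,:3]
print(p)
for q in (p,[.5475,-.2475,.053]): print(R.T@(np.array(q)-o["tool_pos"])/.05)
E
```

```text
[ 0.5450498  -0.24610502  0.053     ]
[-0.85315031 -0.0430062   0.7941911 ]
[-8.90624410e-01 -8.69957655e-04  7.94274176e-01]
```

play_rows:
  series:
    - [0,[-0.87,-0.02,0],[0,0,0]]
    - [0,[0,0,0.4],[0,0,0]]
    - [0,[0,0,0.3],[0,0,0]]
    - [0,[0,0,0.1],[0,0,0]]
    - [0,[0,0,0.04],[0,0,0]]
    - [0,[0,0,0.04],[0,0,0]]
    - [0,[0,0,0],[0,0,0]]

```text
t: 6.1
tool_pos: [0.5462, -0.2455, 0.0486]
tool_rot: [1.976, 2.441, 0.001]
contact_force: [-1.2, 1.1, 2.5]
opening: 0.0004
grip_force: 1.1
```

play_rows:
  series:
    - [0,[0,0,0.03],[0,0,0]]
    - [0,[0,0,0.02],[0,0,0]]
    - [0,[0,0,0],[0,0,0]]

```text
t: 6.48
tool_pos: [0.5462, -0.2456, 0.046]
tool_rot: [1.977, 2.441, 0.001]
contact_force: [-1.6, 1.6, 3.6]
opening: -0.0002
grip_force: 2.2
```

play_rows:
  series:
    - [0,[0,0,0.02],[0,0,0]]
    - [0,[0,0,0.02],[0,0,0]]
    - [0,[0,0,0],[0,0,0]]

```text
t: 6.85
tool_pos: [0.5463, -0.2456, 0.0458]
tool_rot: [-1.977, -2.441, -0.001]
contact_force: [-6.3, 5.6, 14.2]
opening: -0.0002
grip_force: 7.0
```

The button is at its hard stop: 14 N at z = 45.8 mm. Now I retract and check.

play_rows:
  series:
    - [0,[0,0,-0.2],[0,0,0]]
    - [0,[0,0,-0.8],[0,0,0]]
    - [0,[0,0,-1],[0,0,0]]
    - [0,[0.5,0,-1],[0,0,0]]
    - [0,[0.5,0,0],[0,0,0]]
    - [0,[0,0,0],[0,0,0]]
    - [0,[0,0,0],[0,0,0]]

```text
t: 7.72
tool_pos: [0.5348, -0.1967, 0.1918]
tool_rot: [-1.975, -2.44, 0.001]
contact_force: [-0.2, 0.2, -0.8]
opening: 0.0003
grip_force: 0.0
```

```bash
python3 - <<'E'
from h import *
c=snap("scene");b=snap("side")
cv2.imwrite("pics/f.png",np.hstack([cv2.resize(d["color"][y:y+s,x:x+g],None,fx=z,fy=z) for d,x,y,g,s,z in((c,60,150,400,150,1.2),(b,220,90,150,90,2))]) if 0 else np.vstack([cv2.resize(c["color"][160:290,60:460],(800,260)),cv2.resize(b["color"][90:250,130:380],(800,330))[:,:]]))
E
```

```text
(no output)
```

View pics/f.png

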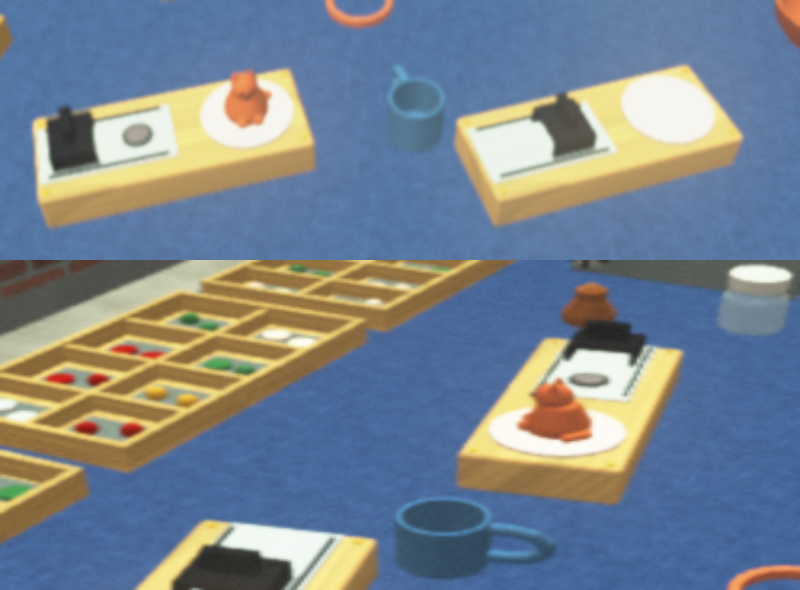

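The button at (137,134) now sits low, the tab at (72,138) is fully aside, and the empty base's tab is still shut.

```bash
python3 -c "
from station import ctrl
print(ctrl.finish_job())"
```

```text
the job is handed in; nothing more can be done
None
```

I slid the cat base's lock tab to its end stop and pressed the button fully in, then handed the job in; the empty base's tab was left shut, though the opal disc showed no visible glow in the last pictures.

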